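Find and punch the balance point of a press beam

TASK

The channel beam lies across the blunt knife edge of the balancing stand with its heavy end down. Slide it along the knife, without bearing hard on the stand, until it balances level by itself with nothing touching it; only then press the spring punch over the knife down onto the beam, firmly but gently, to mark the balance point. Let the punch rise again, leave the beam balanced and leave the other things on the bench where they are.

Things in the scene. Friction and masses are not known exactly. Their poses are not given: they have to be found in the camera images.
- beam: Loose aluminium beam, inverted U channel 260 mm long (its y axis), 36 mm wide (x): 4 mm top web, two 4 mm flanges reaching 22 mm below the web's underside, ends closed by 4 mm plates of that depth. Origin: midlength, midwidth, on the UNDERSIDE of the web, the face that lies on the knife; z up. About 0.45 kg. It straddles knife and posts with 2 mm play each side, so it slides only lengthwise.
- beam_top (a point): Middle of the beam's top face, 4 mm above its origin. An unseen ballast inside puts the centre of mass from 6 mm on its -y side to 38 mm on its +y side, different every time: found only by trying. Once it is within about 2.5 mm of the knife's middle, the beam, let go, levels by itself and stays; else it drops to a post, tilted 0.09 rad. Rocking takes 1 to 2 s to die. Start: +y end down.
- beam_end_a (a point): Centre of the outer face of the beam's +y end plate (36 wide, 26 mm high), the end that is down at the start; the beam's middle then lies about 20 mm to the +y side of the knife. A fingertip can push here from outside, about 3 N. Anything touching the beam holds it by friction and hides the true balance, so back off to see it.
- beam_end_b (a point): The same at the -y end: the end to push if the beam has gone too far and this end is down. When level the plates span 78 to 104 mm above the table; the low end is about 13 mm lower.
- stand: Fixed balancing stand; origin under the middle of its steel base plate (150 mm in x, 300 mm in y, 12 mm thick), on the table; y runs along the beam. It carries the knife in its middle, two guide posts and a bridge. A roller and a brass block lie loose on the plate beside and below the beam's ends, tops under 35 mm above the table.
- knife (a point): Middle of the knife's blunt edge, 100 mm above the table: a flat 6 mm wide along y, 24 mm long in x; axes as the stand's.
- post_a (a point): Lowest place of the +y post's rounded top, inside the channel 70 mm from the knife and 6 mm below its edge. Each post (twin at -70 mm; 12 mm thick, 24 mm wide, in an aluminium sleeve) is an oil-damped plunger that follows the beam up and down over 12 mm with only about 0.4 N: both together calm the rocking without changing the balance, and at its lowest one catches the low end.
- bridge (a point): Top middle of the aluminium bridge over the beam and knife, 152 mm above the table: crossbar 18 mm high, 22 mm wide along y; legs 14 mm thick at x = +40 and -40 mm (66 mm free between them).
- punch: Steel punch, 8 mm thick, upright in the bridge over the knife; origin at its tip, 112 mm above the table when up, 8 mm over the level beam. It goes straight down, at most 10 mm, and springs back (1.2 N up, 3.6 N at the beam). Marking takes at least 5 N on the beam (9 N on the cap); over 18 N dents it (21 N on the cap): press the cap with 12 to 14 N.
- cap_top (a point): Middle of the top face of the punch's round dark steel cap (26 mm across, 22 mm high), 200 mm above the table when up; press it straight down. The cap has its own spring in line with the punch: 2 N to start, then 2 N per mm, at most 14 mm; about 14 mm of travel in all gives a good mark.
- roller: Bystander: spare aluminium roller wheel, 40 mm across, 22 mm high, on the stand's base plate; origin under it.
- thermode: Bystander: small brass block 22 x 34 x 18 mm on the stand's base plate; origin under it.
- driver: Bystander: screwdriver on the bench to the robot's right.
- spanner: Bystander: steel spanner on the bench, right of and beyond the stand.
- screw_tray: Bystander: grey divided tray 100 x 140 x 30 mm to the robot's left.
- micrometer: Bystander: micrometer lying beyond the stand.
- grease: Bystander: small jar 52 mm across, 60 mm high, on the left beyond the stand.

How it is judged:
On the way, in this order (a step that is already met when the one before it is completed fails the run):
1. the beam balances level on the knife by itself, untouched and still (angle between beam's own z axis and vertical below 0.03 rad and angular speed of beam below 0.05 rad/s and linear speed of beam below 0.01 m/s and z of beam in the frame of knife between -0.003 and 0.003 m and horizontal distance between beam and knife below 0.07 m and contact force between each of the fingers, the arm, punch and beam below 0.05 N), for 0.6 s.
2. the punch bears on the level beam with at least 5 N (contact force between punch and beam above 5 N and angle between beam's own z axis and vertical below 0.03 rad), for 0.05 s.
At the end, for the whole second after the job is handed in: The beam rests level (within 0.03 rad) and still on the knife (its web's underside within 3 mm of the knife's height, its middle within 70 mm of the knife), touched by neither robot nor punch (all of step 1).
It fails at once if the punch bears on the beam while it is tilted more than 0.035 rad (contact force between punch and beam above 1 N and angle between beam's own z axis and vertical above 0.035 rad).
It fails at once if the punch bears on the beam with more than 18 N (contact force between punch and beam above 18 N).
It fails at once if the beam is pressed on the stand with more than 25 N (contact force between beam and stand above 25 N).
It fails at once if another thing on the bench is moved more than 20 mm (distance of any of roller, thermode, driver, spanner, screw_tray, micrometer, grease from where it was at the start of the episode above 0.02 m).
It also fails if it takes over 72 s, if anything falls off the work surface, if the arm or the gripper's body presses on something with over 40 N, if the wrist force passes 120 N, or if a joint passes its speed limit or range.

ROBOT

A 6-joint arm with a two-finger parallel gripper is mounted at the origin on the work surface. World frame = base frame: x ahead of the robot, y to its left, z up, the work surface at z = 0. Lengths are in m, angles in rad, forces in N, time in s.
With the tool pointing down it reaches from about 0.3 to 0.825 m from the base axis. Payload 5.4 kg.
Tool frame: the origin (TCP) lies at the centre of the arm's flange, where the gripper is bolted on; the fingertips stand 190 mm ahead of it and the grasp point (between the pads) lies 171 mm ahead of it; z points along the fingers, y is the line along which they close (so a half turn about z gives the same grasp; the last joint's range is limited). The gripper opens to 92 mm and grips with 3 to 60 N. Pads are 20 mm wide; open, the fingers measure 128 mm over their backs; the gripper's body (75 mm by 189 mm) begins 69 mm behind the grasp point.
Start: joints at [0.939, 0.158, 1.597, -0, 1.386, -0.21], TCP at [0.235, 0.525, 0.405] pointing down, gripper open.
Joint ranges: [-2.91, 2.91], [-0.94, 2.29], [0.18, 2.7], [-1.29, 4.43], [0.17, 2.64], [-3, 3]. Speed limits (rad/s): [2.57, 2.57, 3.14, 3.14, 3.14, 3.14].

INTERFACE

Orientations are given as a rotation vector (axis times angle).
In Python, from bench import bot, cams, hand_in gives the robot as it stands. The module is installed in compiled form; this text tells all that it offers.
- The arm moves only by the tool jog_arm, never from a script. Its arguments are lists of equal length, an entry for each row: "slide": the shift along the tool's x, y, z each as a share of 0.15 m, from -1 to 1, a list of three; "angular": the turn, a rotation vector about the tool's x, y, z each as a share of 90 degrees, from -1 to 1, a list of three; "gripper": the finger opening in mm, from 0 to 91.9. In form: {"slide": [[dx, dy, dz], ...], "angular": [[wx, wy, wz], ...], "gripper": [gripper, ...]}. A call has 1 to 5 rows; each row is the pose to reach, as a shift and turn from the pose commanded when the call began, along the tool's axes at that moment; what a row does not reach only later rows make up. A row lasts 1/10 s, in which the tool goes at most 50 mm and 8.59 degrees, less where a joint would pass 70% of its speed; a pose out of reach is approached as far as the arm can. A call with a number of a shift or a turn outside -1 to 1 is refused whole. A call with a gripper value outside its range is refused whole. The fingers move at their own pace and stop on an object; "squeeze" is the grip in N (left out, the last holds). Time passes only in rows, so rows that repeat a pose let the fingers close. It gives the time, the measured TCP pose, the force, the opening and the grip force at its end, in the units of the state.
- bot.get_obs(): the state, without advancing time (a new reading comes with each control period).
- cams.read_camera(name): name is "scene" or "top" or "wrist"; returns a dict with "frame" (384x512x3 uint8, red, green, blue), "mtx" (3x3 intrinsics, pixels), "world_from_camera" (4x4, takes a point from camera to world coordinates). Camera axes: x right, y down, z forward; pixel columns grow to the right and rows downward; lengths in m; the calibration is good to about 2 mm. A picture is of the moment at which its call begins. There is no depth.
- hand_in(): hands the job in; it is judged then, once.
Trained networks look in a picture, given as the dict that the camera call returned (one of the last four; its "shot" number tells which), for a name from the list of things; names that differ only in an ending like _2 or _b are one class to them, and where a whole thing is asked for, a point or a joint stands for the part that bears it (a point fixed in the world has none). Each returns a list of dicts, best first, with "p" (0 to 1); they miss things now and then, are a little off and sometimes report something else, mostly with a low value. They report only what shows in the picture. A call takes as long as a camera call.
- cams.recognise(query, picture): "rect" ([left, top, width, height] in pixels, round what is visible of it).
- cams.trace(query, picture): "region" (384x512 bool, what is visible of it) and "rect" ([left, top, width, height] in pixels, round what is visible of it).
- cams.place_of(query, picture): "at" ([row, column] in pixels: a listed point, or the origin of a listed thing).
The state is a dict: "time_s": time; "joints": joint angles; "qd": joint speeds; "joint_torque": joint torques, N m; "position": TCP position; "tcp_rot": TCP orientation; "wrist_force": force on the tool from outside, world axes, zero at the start; "ft_torque": the same for the moment, N m; "width": finger opening in m; "finger_force": force on a finger pad.
Only numpy, scipy, OpenCV 4.12 (cv2) and the standard library are available. Lean on these libraries where they do the work, as an engineer would, in place of code of your own. Each camera call takes 0.05 s, during which the arm holds its last target. There are 200 camera calls.

## Working session

There is one attempt and no reset: what is moved stays moved. The work goes in short steps, Python scripts to look and compute and a tool call to move; the robot and the scene stay as the last step left them, time stands still between calls to the robot, and variables do not carry over. Pictures are saved under pics/ and viewed, at most 10 in all, crops included, and the job is handed in when it is done.

Besides the shell and the picture viewer there is one more tool, called as name(argument=value, ...) on one line, values as JSON. jog_arm: Moves the arm, as the interface text tells. Shift numbers are shares of 0.15 m and turn numbers shares of 90 degrees, none past 1 either way. Its arguments: {"type":"object","properties":{"slide":{"type":"array","items":{"type":"array","items":{"type":"number"}}},"angular":{"type":"array","items":{"type":"array","items":{"type":"number"}}},"gripper":{"type":"array","items":{"type":"number"}},"squeeze":{"type":"number"}},"required":["slide","angular","gripper"]}

```bash
mkdir -p pics
python3 - <<'E'
from bench import bot,cams
import cv2,numpy as np
o=bot.get_obs();print({k:np.round(v,3).tolist() for k,v in o.items()})
for n in("scene","top"):
    p=cams.read_camera(n);cv2.imwrite(f"pics/{n}0.png",p["frame"][:,:,::-1])
    print(n,np.round(p["mtx"],1).tolist(),np.round(p["world_from_camera"],3).tolist())
    for q in["beam_top","beam_end_a","beam_end_b","stand","knife","bridge","cap_top","post_a","roller","thermode","beam"]:
        r=cams.place_of(q,p);print(q,[(np.round(a["at"],1).tolist(),round(a["p"],2)) for a in r[:2]])
E
```

```text
{'time_s': 0.0, 'joints': [0.939, 0.159, 1.598, 0.0, 1.386, -0.21], 'qd': [0.0, -0.002, -0.0, 0.001, 0.0, -0.0], 'joint_torque': [0.0, -38.557, -32.211, 0.07, 0.038, -0.0], 'position': [0.235, 0.524, 0.404], 'tcp_rot': [-0.658, -3.071, 0.003], 'wrist_force': [-0.594, -0.406, -0.197], 'ft_torque': [-0.022, -0.006, -0.022], 'finger_force': 0.0, 'width': 0.092}
scene [[467.3, 0.0, 259.0], [0.0, 467.3, 191.2], [0.0, 0.0, 1.0]] [[0.741, 0.358, -0.569, 1.427], [0.671, -0.423, 0.608, -0.858], [-0.023, -0.832, -0.554, 0.961], [0.0, 0.0, 0.0, 1.0]]
beam_top [([206.4, 231.2], 0.61)]
beam_end_a [([195.7, 262.1], 0.78), ([221.9, 199.9], 0.56)]
beam_end_b [([195.7, 262.1], 0.78), ([221.9, 199.9], 0.56)]
stand [([232.1, 231.0], 0.73)]
knife [([207.8, 225.5], 0.58)]
bridge [([192.9, 230.9], 0.71)]
cap_top [([178.3, 223.2], 0.58)]
post_a [([203.5, 247.4], 0.64)]
roller []
thermode [([251.8, 212.1], 0.55), ([291.3, 93.1], 0.38)]
beam [([203.4, 234.3], 0.73)]
top [[440.7, 0.0, 254.9], [0.0, 440.7, 195.3], [0.0, 0.0, 1.0]] [[0.02, -0.996, 0.09, 0.458], [-1.0, -0.019, 0.013, 0.013], [-0.011, -0.09, -0.996, 1.695], [0.0, 0.0, 0.0, 1.0]]
beam_top [([214.7, 271.5], 0.58), ([219.7, 275.2], 0.4)]
beam_end_a [([220.2, 308.8], 0.92), ([210.2, 232.5], 0.76)]
beam_end_b [([220.2, 308.8], 0.92), ([210.2, 232.5], 0.76)]
stand [([216.3, 273.8], 0.69), ([216.3, 274.4], 0.28)]
knife [([218.0, 273.8], 0.83), ([146.5, 241.6], 0.59)]
bridge [([216.8, 278.4], 0.71), ([213.9, 231.0], 0.42)]
cap_top [([217.5, 276.1], 0.49)]
post_a [([219.9, 252.9], 0.83), ([226.4, 245.9], 0.46)]
roller [([207.5, 128.7], 0.7), ([226.5, 242.4], 0.52)]
thermode [([215.5, 254.8], 0.67), ([208.0, 304.8], 0.44)]
beam [([218.2, 268.8], 0.73)]
```

```bash
cat > h.py <<'E'
import numpy as np,cv2
from bench import bot,cams
def ray(p,rc,z):
    K=p["mtx"];T=np.array(p["world_from_camera"])
    d=T[:3,:3]@np.linalg.solve(K,[rc[1],rc[0],1]);c=T[:3,3]
    return c+d*(z-c[2])/d[2]
E
python3 - <<'E'
import cv2
a=cv2.imread("pics/top0.png")[150:290,190:360];b=cv2.imread("pics/scene0.png")[140:290,160:320]
cv2.imwrite("pics/t.png",cv2.resize(a,None,fx=4.5,fy=4.2,interpolation=2));cv2.imwrite("pics/s.png",cv2.resize(b,None,fx=4,fy=4,interpolation=2))
E
python3 - <<'E'
from h import *
p=cams.read_camera("top")
for n,rc,z in[("endA/B",(220.2,308.8),.09),("end",(210.2,232.5),.09),("stand",(216.3,273.8),0),("knife",(218,273.8),.1),("bridge",(216.8,278.4),.152),("cap",(217.5,276.1),.2)]: print(n,ray(p,rc,z).round(3))
p=cams.read_camera("scene")
for n,rc,z in[("end",(195.7,262.1),.09),("end",(221.9,199.9),.09),("stand",(232.1,231),0),("knife",(207.8,225.5),.1),("bridge",(192.9,230.9),.152),("cap",(178.3,223.2),.2)]: print(n,ray(p,rc,z).round(3))
E
```

```text
endA/B [ 0.515 -0.164  0.09 ]
end [0.546 0.115 0.09 ]
stand [ 0.531 -0.039  0.   ]
knife [ 0.52  -0.036  0.1  ]
bridge [ 0.523 -0.05   0.152]
cap [ 0.518 -0.041  0.2  ]
end [0.559 0.085 0.09 ]
end [ 0.508 -0.145  0.09 ]
stand [ 0.533 -0.042  0.   ]
knife [ 0.525 -0.051  0.1  ]
bridge [ 0.536 -0.033  0.152]
cap [ 0.513 -0.04   0.2  ]
```

View pics/t.png

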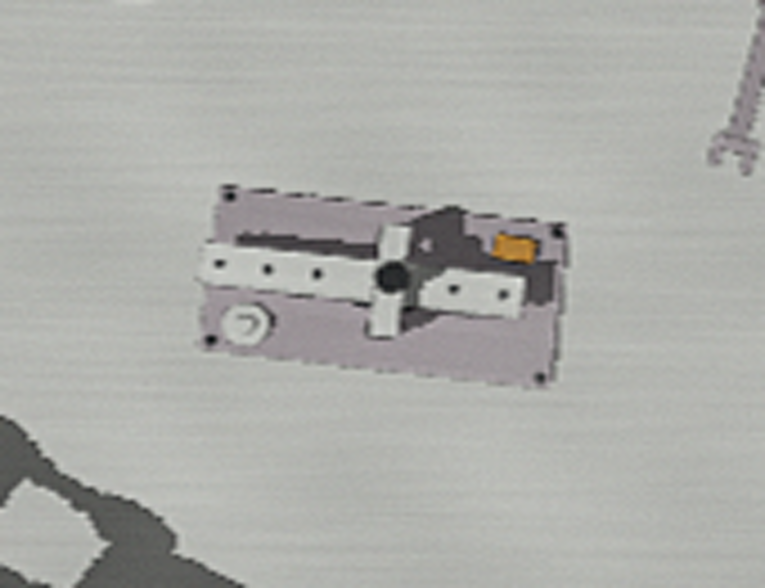

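View pics/s.png

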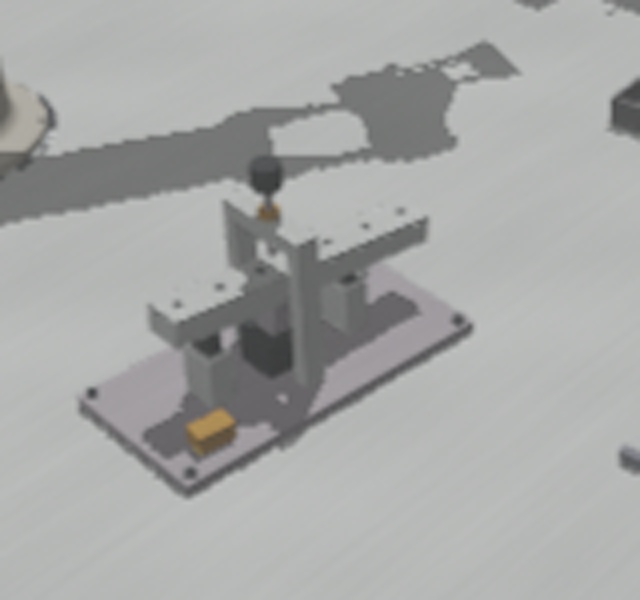

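The top view shows the plate with corners near crop (220,187), (567,225), (203,347) and (552,385). The beam runs from (203,262) to (522,298), the cap is at (393,277), the roller is at the lower left and the brass block at the upper right. The scene view agrees. The end that sticks out, toward world +y, is the low +y end.

Run:
```python
from h import *
from scipy.spatial.transform import Rotation as R
p=cams.read_camera("top")
f=lambda x,y,z:ray(p,(150+y/4.2-.5,190+x/4.5-.5),z)
C=[f(220,187,.012),f(567,225,.012),f(203,347,.012),f(552,385,.012)]
for c in C:print(c.round(4))
m=np.mean(C,0);yv=(C[0]-C[1]+C[2]-C[3])/2;print("ctr",m.round(4),"len",np.linalg.norm(yv),"dir",(yv/np.linalg.norm(yv)).round(4),np.degrees(np.arctan2(-yv[0],yv[1])))
r=cams.trace("stand",p)
if r:
    print(r[0]["p"],cv2.minAreaRect(np.argwhere(r[0]["region"])[:,::-1].astype(np.float32)))
print("cap",f(393,277,.2),"beam L",f(203,262,.09),"R",f(522,298,.109))
o=bot.get_obs();Q=R.from_rotvec(o["tcp_rot"]).as_matrix();print(Q.round(3),o["position"])
s=cams.read_camera("scene")
for c,l in((p,"t"),(s,"s")):
  for q in("cap_top","beam_end_a"):
    print(l,q,[ray(c,a["at"],.2 if q[0]=="c" else .085).round(3) for a in cams.place_of(q,c)[:2]])
for P in (p,):
  t=cams.trace("punch",P); 
  if t: g=np.argwhere(t[0]["region"]);print("punch",t[0]["p"],g.mean(0),len(g),ray(P,g.mean(0),.195))
```

```text
[0.6132 0.0987 0.012 ]
[ 0.5842 -0.1971  0.012 ]
[0.4672 0.1096 0.012 ]
[ 0.439  -0.1856  0.012 ]
ctr [ 0.5259 -0.0436  0.012 ] len 0.2968851877321955 dir [0.0964 0.9953 0.    ] -5.532517572800338
0.75 ((274.5040588378906, 218.09140014648438), (78.51622009277344, 39.34835433959961), 6.911227226257324)
cap [ 0.52538584 -0.04311118  0.2       ] beam L [0.54033481 0.10690252 0.09      ] R [ 0.51360515 -0.14967191  0.109     ]
[[-0.912  0.409 -0.   ]
 [ 0.409  0.912 -0.   ]
 [ 0.    -0.    -1.   ]] [0.23541824 0.52457553 0.40467156]
t cap_top [array([ 0.517, -0.041,  0.2  ]), array([0.636, 0.364, 0.2  ])]
t beam_end_a [array([ 0.517, -0.156,  0.085]), array([0.54 , 0.118, 0.085])]
s cap_top [array([ 0.515, -0.044,  0.2  ])]
s beam_end_a [array([0.542, 0.099, 0.085])]
punch 0.74 [218.64777948 275.93568147] 1959 [ 0.51468713 -0.04042013  0.195     ]
```

jog_arm(slide=[[-1,-0.5,0.2],[-1,-0.5,0.2],[-1,-0.5,0.2],[-1,-0.5,0.2]], angular=[[0,0,0.38],[0,0,0.38],[0,0,0.38],[0,0,0.38]], gripper=[0,0,0,0], squeeze=20)

```text
time_s: 2.1
position: [0.3433, 0.3921, 0.3739]
tcp_rot: [1.544, 2.735, -0.002]
wrist_force: [0.6, 0.5, 0.8]
width: 0.0623
finger_force: 0.0
```

```bash
cat >> h.py <<'E'
from scipy.spatial.transform import Rotation as R
KN=np.array([.526,-.0435]);u=np.array([.0964,.9953]);v=np.array([.9953,-.0964])
def st():
    o=bot.get_obs();p=np.array(o["position"]);d=p[:2]-KN
    print("t",round(o["time_s"],2),"along",round(1e3*d@u,1),"across",round(1e3*d@v,1),"z",round(1e3*p[2],1),"F",np.round(o["wrist_force"],2))
    return o
def togo(al,ac,z):
    o=st();Q=R.from_rotvec(o["tcp_rot"]).as_matrix();p=np.array(o["position"])
    t=np.r_[KN+al*u+ac*v,z]-p
    Qt=np.c_[np.r_[u,0],np.r_[v,0],[0,0,-1]]
    print("slide",(Q.T@t/.15).round(3),"ang",(R.from_matrix(Q.T@Qt).as_rotvec()/(np.pi/2)).round(3))
E
python3 -c "
from h import *
togo(.195,0,.30)"
```

```text
t 2.1 along 415.9 across -223.9 z 373.9 F [0.57 0.54 0.83]
slide [-2.072  0.319  0.495] ang [-0.     0.001  0.407]
```

jog_arm(slide=[[-1,0.155,0.25],[-1,0.155,0.25],[-1,0.155,0.25],[-1,0.155,0.25],[-1,0.155,0.25]], angular=[[0,0,0.407],[0,0,0.407],[0,0,0.407],[0,0,0.407],[0,0,0.407]], gripper=[0,0,0,0,0])

```text
time_s: 2.6
position: [0.4412, 0.2775, 0.3366]
tcp_rot: [-2.324, -2.114, 0.001]
wrist_force: [-0.7, 0.3, 0.3]
width: 0.0218
finger_force: 0.0
```

```bash
python3 -c "
from h import *
togo(.190,0,.265)"
```

```text
t 2.6 along 311.3 across -115.4 z 336.6 F [-0.73  0.3   0.28]
slide [-0.81   0.768  0.477] ang [-0.001  0.     0.001]
```

jog_arm(slide=[[-0.81,0.768,0.477],[-0.81,0.768,0.477],[-0.81,0.768,0.477],[-0.81,0.768,0.477],[-0.81,0.768,0.477]], angular=[[0,0,0],[0,0,0],[0,0,0],[0,0,0],[0,0,0]], gripper=[0,0,0,0,0])

```text
time_s: 3.1
position: [0.5454, 0.1452, 0.2638]
tcp_rot: [-2.32, -2.117, 0.004]
wrist_force: [-0.3, 0.0, 0.1]
width: 0.0007
finger_force: 0.0
```

```bash
python3 -c "
from h import *
togo(.164,0,.265)
a=[cams.read_camera(n)['frame'][:,:,::-1] for n in('wrist','top')]
b=np.hstack([a[0],cv2.resize(a[1][170:260,210:330],(512,384),interpolation=2)])
cv2.imwrite('pics/w1.png',cv2.resize(b,(800,300)))"
```

```text
t 3.1 along 189.7 across 1.1 z 263.8 F [-0.27  0.04  0.1 ]
slide [-0.171 -0.008 -0.008] ang [-0.001  0.001  0.003]
```

View pics/w1.png

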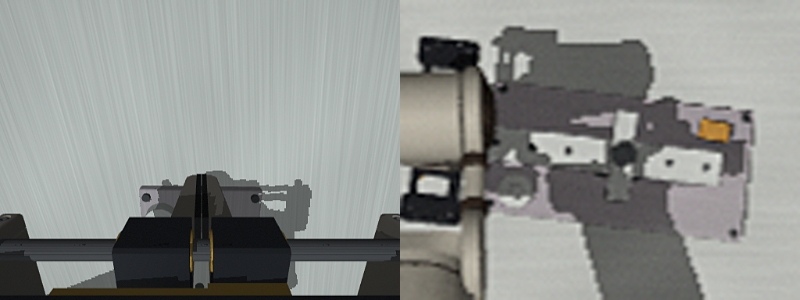

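The wrist camera looks away from the beam. The top crop shows the fingers at the beam's +y end, in line with it. I'll watch the -y end with the scene camera to see the tilt.

```bash
cat >> h.py <<'E'
def prj(p,X):
    T=np.linalg.inv(p["world_from_camera"]);x=p["mtx"]@(T[:3,:3]@X+T[:3,3]);return x[:2]/x[2]
# -y end motion (slide mm toward -y, rise mm) relative to reference picture
def ref():
    p=cams.read_camera("scene");np.save("ref.npy",p["frame"])
def shift(save=None):
    p=cams.read_camera("scene");a=cv2.cvtColor(np.load("ref.npy"),cv2.COLOR_RGB2GRAY);b=cv2.cvtColor(p["frame"],cv2.COLOR_RGB2GRAY)
    E=np.r_[KN-.11*u,.109];c=prj(p,E);e=prj(p,E-np.r_[u,0]*.001)-c;z=prj(p,E+[0,0,.001])-c
    x,y=np.round(c).astype(int);k=6
    up=lambda i:cv2.resize(i,None,fx=k,fy=k,interpolation=cv2.INTER_CUBIC)
    t=up(a[y-11:y+8,x-8:x+18]);s=up(b[y-20:y+34,x-50:x+38])
    m=cv2.matchTemplate(s,t,cv2.TM_CCOEFF_NORMED);_,q,_,l=cv2.minMaxLoc(m)
    d=np.array(l)/k-[42,9];g=np.linalg.solve(np.c_[e,z],d)
    print("match",round(q,3),"px",d.round(2),"slide,rise mm",g.round(1))
    if save: cv2.imwrite(save,cv2.resize(p["frame"][150:270,150:310,::-1],None,fx=5,fy=5,interpolation=2))
E
python3 -c "
from h import *
ref();shift()"
```

```text
match 0.999 px [0. 0.] slide,rise mm [-0. -0.]
```

jog_arm(slide=[[-0.08,-0.008,0],[-0.14,-0.008,0],[-0.19,-0.008,0],[-0.24,-0.008,0],[-0.285,-0.008,0]], angular=[[0,0,0],[0,0,0],[0,0,0],[0,0,0],[0,0,0]], gripper=[0,0,0,0,0])

```text
time_s: 3.8
position: [0.5395, 0.1055, 0.2663]
tcp_rot: [-2.317, -2.122, -0.004]
wrist_force: [1.0, 5.5, 3.7]
width: 0.0003
finger_force: 2.7
```

```bash
python3 -c "
from h import *
st();shift('pics/s1.png')"
```

```text
t 3.8 along 149.6 across -0.9 z 266.3 F [1.02 5.51 3.67]
match 0.912 px [-3.83  1.33] slide,rise mm [14.1  2.3]
```

View pics/s1.png

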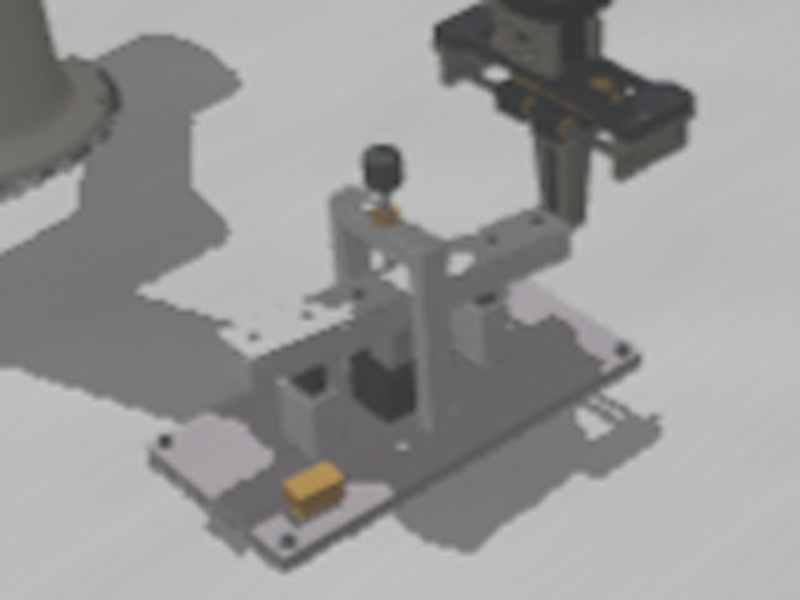

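The picture shows the fingers against the +y end. The near -y end, at about (250,350), is still up after roughly 13 mm of slide.

jog_arm(slide=[[0,0,0],[0.05,0,0],[0.05,0,0],[0.05,0,0],[0.05,0,0]], angular=[[0,0,0],[0,0,0],[0,0,0],[0,0,0],[0,0,0]], gripper=[0,0,0,0,0])

```text
time_s: 4.35
position: [0.5398, 0.1133, 0.2654]
tcp_rot: [-2.316, -2.123, 0.001]
wrist_force: [-0.5, 0.5, -0.3]
width: 0.0005
finger_force: 0.0
```

```bash
python3 -c "
from h import *
st();shift()"
```

```text
t 4.35 along 157.4 across -1.3 z 265.4 F [-0.51  0.48 -0.27]
match 0.953 px [-4.   1.5] slide,rise mm [14.7  2. ]
```

jog_arm(slide=[[0.05,0,0],[0,0,0],[-0.025,0,0],[-0.025,0,0],[0.025,0,0]], angular=[[0,0,0],[0,0,0],[0,0,0],[0,0,0],[0,0,0]], gripper=[0,0,0,0,0])

```text
time_s: 4.9
position: [0.5403, 0.1163, 0.2657]
tcp_rot: [2.318, 2.121, -0.0]
wrist_force: [-0.4, 0.1, 0.3]
width: 0.0005
finger_force: 0.0
```

```bash
python3 -c "
from h import *
st();shift()"
```

```text
t 4.9 along 160.5 across -1.1 z 265.7 F [-0.36  0.13  0.27]
match 0.955 px [-4.   1.5] slide,rise mm [14.7  2. ]
```

jog_arm(slide=[[-0.06,0,0],[-0.1,0,0],[-0.1,0,0],[-0.04,0,0],[-0.04,0,0]], angular=[[0,0,0],[0,0,0],[0,0,0],[0,0,0],[0,0,0]], gripper=[0,0,0,0,0])

```text
time_s: 5.45
position: [0.5397, 0.1116, 0.2657]
tcp_rot: [-2.316, -2.123, -0.0]
wrist_force: [-0.4, 0.8, -0.2]
width: 0.0004
finger_force: 0.0
```

jog_arm(slide=[[0,0,0],[0,0,0],[0,0,0],[0,0,0],[0,0,0]], angular=[[0,0,0],[0,0,0],[0,0,0],[0,0,0],[0,0,0]], gripper=[0,0,0,0,0])

```text
time_s: 5.95
position: [0.5398, 0.1109, 0.2657]
tcp_rot: [2.316, 2.122, -0.0]
wrist_force: [-0.9, -0.3, -0.0]
width: 0.0004
finger_force: 0.0
```

```bash
python3 -c "
from h import *
st();shift()"
```

```text
t 5.95 along 155.0 across -1.2 z 265.7 F [-0.94 -0.3  -0.04]
match 0.878 px [-4.33  3.33] slide,rise mm [16.7 -3.9]
```

jog_arm(slide=[[0.05,0,0],[0.05,0,0],[0.05,0,0],[0.05,0,0],[0.05,0,0]], angular=[[0,0,0],[0,0,0],[0,0,0],[0,0,0],[0,0,0]], gripper=[0,0,0,0,0])

```text
time_s: 6.5
position: [0.5404, 0.1183, 0.2656]
tcp_rot: [-2.316, -2.122, 0.0]
wrist_force: [-0.1, -0.0, 0.5]
width: 0.0002
finger_force: 0.0
```

jog_arm(slide=[[0,0,0],[0,0,0],[0,0,0],[0,0,0],[0,0,0]], angular=[[0,0,0],[0,0,0],[0,0,0],[0,0,0],[0,0,0]], gripper=[0,0,0,0,0])

```text
time_s: 7.0
position: [0.5404, 0.1184, 0.2656]
tcp_rot: [-2.316, -2.122, 0.0]
wrist_force: [-0.5, -0.3, -0.5]
width: 0.0006
finger_force: 0.0
```

```bash
python3 -c "
from h import *
st();shift('pics/s2.png')"
```

```text
t 7.0 along 162.5 across -1.3 z 265.6 F [-0.52 -0.27 -0.48]
match 0.859 px [-1.33  2.  ] slide,rise mm [ 5.5 -4.7]
```

View pics/s2.png

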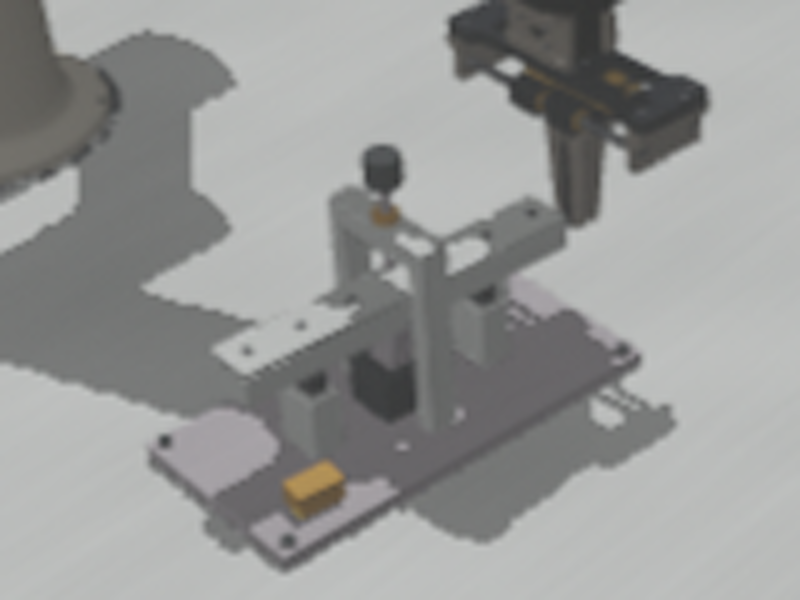

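```bash
python3 -c "
from h import *
p=cams.read_camera('scene')
# dot detection: darkest spots near the -y and +y dots
g=cv2.cvtColor(p['frame'],cv2.COLOR_RGB2GRAY).astype(float)
for s in (2,):
  for th in(-.09,-.045,0,.045,.09):
    for a in(-.115,.115):
      X=np.r_[KN+u*(s*1e-3+a*np.cos(th)),.104+a*np.sin(th)-0*th];q=prj(p,X);print(th,a,q.round(1), end=' | ')
    print()
def dot(x,y,k=4):
  w=g[y-k:y+k+1,x-k:x+k+1];w=np.clip(np.median(w)-8-w,0,None);Y,X=np.mgrid[-k:k+1,-k:k+1];print('dot',x+(w*X).sum()/w.sum(),y+(w*Y).sum()/w.sum())
dot(199,220,3);dot(256,192,3);dot(210,215,3)
"
```

```text
-0.09 -0.115 [198.2 218. ] | -0.09 0.115 [254.7 194.1] | 
-0.045 -0.115 [198.2 219.4] | -0.045 0.115 [254.8 192.8] | 
0 -0.115 [198.4 220.8] | 0 0.115 [254.7 191.5] | 
0.045 -0.115 [198.6 222.1] | 0.045 0.115 [254.7 190.2] | 
0.09 -0.115 [198.8 223.4] | 0.09 0.115 [254.5 188.9] | 
dot 198.78676470588235 220.4191176470588
dot 256.1190476190476 192.39285714285714
dot 210.95985401459853 216.04379562043795
```

The dots at ±115 mm sit at (198.8,220.4) and (256.1,192.4). That matches a level beam within error and rules out ±0.09. I'll raise the arm and check again as it goes.

jog_arm(slide=[[0.05,0,-0.1],[0.05,0,-0.4],[0.05,0,-0.7],[0.05,0,-1],[0.05,0,-1]], angular=[[0,0,0],[0,0,0],[0,0,0],[0,0,0],[0,0,0]], gripper=[0,0,0,0,0])

```text
time_s: 7.6
position: [0.5426, 0.126, 0.4236]
tcp_rot: [2.309, 2.116, 0.016]
wrist_force: [0.9, -0.4, 0.7]
width: 0.0004
finger_force: 0.0
```

```bash
cat >> h.py <<'E'
def level(save=None):
    p=cams.read_camera("scene");g=cv2.cvtColor(p["frame"],cv2.COLOR_RGB2GRAY).astype(float)
    def dot(x,y,k=3):
        w=g[y-k:y+k+1,x-k:x+k+1];w=np.clip(np.median(w)-8-w,0,None);Y,X=np.mgrid[-k:k+1,-k:k+1];return np.array([x+(w*X).sum()/w.sum(),y+(w*Y).sum()/w.sum()])
    d=[dot(199,220),dot(256,192)];print("dots",np.round(d,2).tolist(),"slope",round(-(d[1]-d[0])[1]/(d[1]-d[0])[0],3))
    if save:cv2.imwrite(save,cv2.resize(p["frame"][150:270,150:310,::-1],None,fx=5,fy=5,interpolation=2))
E
python3 -c "
from h import *
level('pics/s3.png');togo(0,0,.415)"
```

```text
dots [[198.92, 220.59], [255.46, 193.94]] slope 0.471
t 7.65 along 170.2 across -0.5 z 419.8 F [-1.17 -0.19 -0.59]
slide [-1.134 -0.007  0.031] ang [ 0.005 -0.001  0.006]
```

View pics/s3.png

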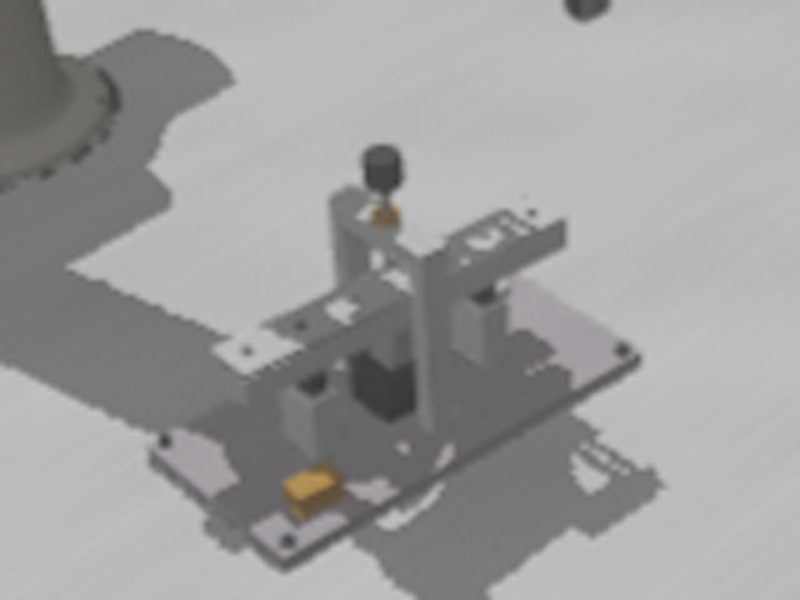

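The dots are unchanged at (248,350) and (532,212). Their slope is 0.486; the tilted starting pose gave 0.41, and I'd expect 0.52 level or 0.62 if tipped the other way. The beam is steady and level, so I'll go over the cap.

jog_arm(slide=[[-0.25,0,0.02],[-0.5,0,0.02],[-0.75,0,0.02],[-0.95,0,0.02],[-1,0,0.02]], angular=[[0,0,0],[0,0,0],[0,0,0],[0,0,0],[0,0,0]], gripper=[0,0,0,0,0])

```text
time_s: 8.15
position: [0.5274, -0.0259, 0.4108]
tcp_rot: [-2.318, -2.117, 0.003]
wrist_force: [-0.3, -0.1, 0.8]
width: 0.0003
finger_force: 0.0
```

```bash
python3 -c "
from h import *
togo(0,0,.397)"
```

```text
t 8.15 along 17.7 across -0.3 z 410.8 F [-0.31 -0.1   0.83]
slide [-0.118  0.002  0.092] ang [-0.002  0.     0.004]
```

jog_arm(slide=[[-0.12,0,0],[-0.12,0,0.03],[-0.12,0,0.06],[-0.12,0,0.09],[-0.12,0,0.09]], angular=[[0,0,0],[0,0,0],[0,0,0],[0,0,0],[0,0,0]], gripper=[0,0,0,0,0])

```text
time_s: 8.65
position: [0.5262, -0.0405, 0.3978]
tcp_rot: [-2.313, -2.122, 0.002]
wrist_force: [-0.3, 0.4, 0.4]
width: 0.0002
finger_force: 0.0
```

```bash
python3 -c "
from h import *
level('pics/s4.png');togo(0,0,.390)"
```

```text
dots [[198.75, 219.49], [256.83, 193.11]] slope 0.454
t 8.7 along 2.9 across 0.0 z 398.4 F [-0.02  0.58 -0.41]
slide [-0.019 -0.     0.056] ang [-0.001 -0.     0.007]
```

View pics/s4.png

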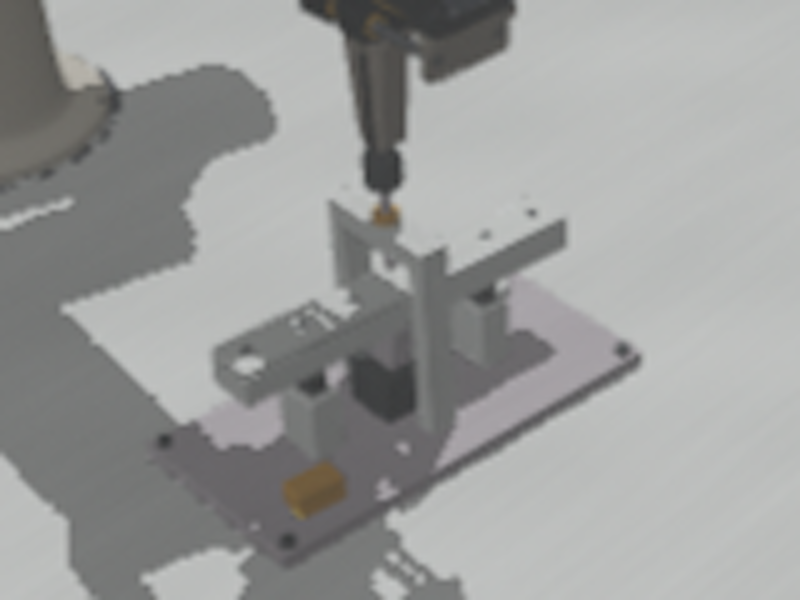

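The fingers are centred just above the cap at (383,155). The beam's lower edge runs from (250,405) to (565,242), a slope of 0.517 against 0.52 expected, so it is level. I'll press in small steps.

jog_arm(slide=[[-0.01,0,0.03],[-0.02,0,0.055],[-0.02,0,0.075],[-0.02,0,0.09],[-0.02,0,0.105]], angular=[[0,0,0],[0,0,0],[0,0,0],[0,0,0],[0,0,0]], gripper=[0,0,0,0,0])

```text
time_s: 9.2
position: [0.5262, -0.0446, 0.3836]
tcp_rot: [2.316, 2.122, 0.0]
wrist_force: [-0.8, -0.2, 3.4]
width: 0.0003
finger_force: 1.3
```

jog_arm(slide=[[0,0,0.007],[0,0,0.007],[0,0,0.007]], angular=[[0,0,0],[0,0,0],[0,0,0]], gripper=[0,0,0])

```text
time_s: 9.5
position: [0.5262, -0.0445, 0.3826]
tcp_rot: [2.316, 2.122, 0.0]
wrist_force: [-0.8, 0.6, 3.5]
width: 0.0007
finger_force: 1.4
```

jog_arm(slide=[[0,0,0.01],[0,0,0.018],[0,0,0.025],[0,0,0.025],[0,0,0.025]], angular=[[0,0,0],[0,0,0],[0,0,0],[0,0,0],[0,0,0]], gripper=[0,0,0,0,0])

```text
time_s: 10.0
position: [0.5263, -0.0445, 0.3794]
tcp_rot: [2.315, 2.122, 0.0]
wrist_force: [-2.1, 0.2, 6.2]
width: 0.0004
finger_force: 3.5
```

jog_arm(slide=[[0,0,0.008],[0,0,0.015],[0,0,0.021],[0,0,0.021],[0,0,0.021]], angular=[[0,0,0],[0,0,0],[0,0,0],[0,0,0],[0,0,0]], gripper=[0,0,0,0,0])

```text
time_s: 10.5
position: [0.5263, -0.0445, 0.3771]
tcp_rot: [2.315, 2.122, 0.001]
wrist_force: [-3.4, 0.4, 11.4]
width: 0.0009
finger_force: 5.5
```

jog_arm(slide=[[0,0,0.004],[0,0,0.006],[0,0,0.006],[0,0,0.006]], angular=[[0,0,0],[0,0,0],[0,0,0],[0,0,0]], gripper=[0,0,0,0])

```text
time_s: 10.9
position: [0.5264, -0.0445, 0.3765]
tcp_rot: [2.315, 2.122, 0.001]
wrist_force: [-3.7, 1.2, 13.1]
width: 0.0008
finger_force: 6.1
```

jog_arm(slide=[[0,0,-0.03],[0,0,-0.06],[0,0,-0.1],[0,0,-0.14],[0,0,-0.2]], angular=[[0,0,0],[0,0,0],[0,0,0],[0,0,0],[0,0,0]], gripper=[0,0,0,0,0])

```text
time_s: 11.4
position: [0.5259, -0.0444, 0.4041]
tcp_rot: [-2.315, -2.121, 0.001]
wrist_force: [0.5, -0.2, -0.4]
width: 0.0007
finger_force: 0.0
```

jog_arm(slide=[[0,0,-0.15],[0,0,-0.3],[0,0,-0.3],[0,0,-0.3],[0,0,-0.3]], angular=[[0,0,0],[0,0,0],[0,0,0],[0,0,0],[0,0,0]], gripper=[0,0,0,0,0])

```text
time_s: 11.9
position: [0.5259, -0.0444, 0.448]
tcp_rot: [-2.315, -2.121, 0.002]
wrist_force: [-0.3, 0.7, -0.8]
width: 0.0006
finger_force: 0.0
```

jog_arm(slide=[[0,0,0],[0,0,0],[0,0,0],[0,0,0],[0,0,0]], angular=[[0,0,0],[0,0,0],[0,0,0],[0,0,0],[0,0,0]], gripper=[0,0,0,0,0])

```text
time_s: 12.4
position: [0.5262, -0.0445, 0.4495]
tcp_rot: [-2.316, -2.122, 0.0]
wrist_force: [-0.5, -0.3, -0.4]
width: 0.0006
finger_force: 0.0
```

```bash
python3 -c "
from h import *
st();level('pics/s5.png')"
```

```text
t 12.4 along -1.0 across 0.3 z 449.5 F [-0.47 -0.34 -0.44]
dots [[199.08, 219.9], [256.89, 193.02]] slope 0.465
```

View pics/s5.png

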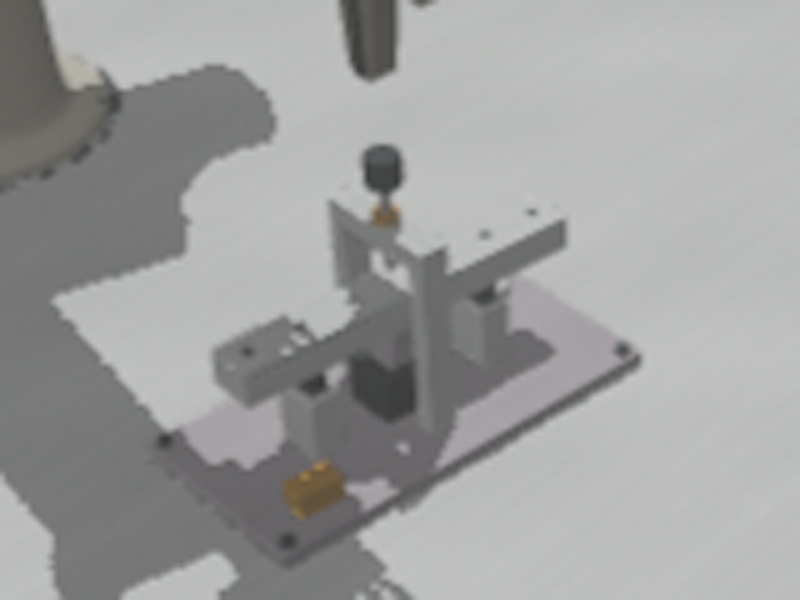

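The punch is up, the arm is clear, and the beam's edges at (250,405) and (565,242) have not moved, so it is still level.

```bash
python3 -c "
from bench import hand_in
print(hand_in())"
```

```text
the job is handed in; nothing more can be done
None
```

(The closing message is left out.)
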